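# Shut the draught shield and tare the balance

### The job

Zero the lab balance with its beaker on the pan: push its sliding glass lid fully shut with a fingertip (the lid has a black finger recess for this), then reach down into the well of the blue tare key, press it right down and keep it down for a good second before letting it come up. Do not press any key while the lid is open, never press the orange calibration key, pick nothing up, and leave the beaker and everything else on the bench where it stands.

Things in the scene. Friction and masses are not known exactly. Their poses are not given: they have to be found in the camera images.
- balance: the white laboratory balance, fixed to the bench: base 210 (x) by 200 (y) mm, low glass draught shield, everything below the lid up to 118 mm; origin under its centre on the bench; its x axis points away from its front, its y axis is the way the lid opens. Two rails on top reach 205 mm to its +y side. Bench top is z = 0
- shield_lid (a joint): how far the sliding green-tinted glass lid of the draught shield stands open, in m: 0 is fully shut against its stop; it slides level along the balance's y axis, opening towards +y (up to 0.11, starts 0.05 to 0.10), and stays where it is left; about 2 N of friction to push it
- lid_cup (a point): middle of the mouth of the black finger recess with a yellow floor on the lid: rectangular, inside 48 (x) by 36 (y) mm, outside 64 by 52, upright walls, 20 mm deep; this point is level with its rim, 143 mm above the bench, and moves with the lid; axes as the balance's. Push the lid with a fingertip set down in it
- console: the balance's grey control console, fixed to the bench: 92 (x) by 232 (y) by 36 mm high, dark display on its +y end; origin under its centre; the two white key modules sit in it, side by side along y, in either order
- tare_well (a point): middle of the mouth of the well of the TARE key (blue key, two blue stripes on the white module around it): rectangular, inside 48 (x) by 36 (y) mm with upright walls; this point is level with the rim, 51 mm above the bench; axes as the console's. The module is 72 by 64 mm
- tare_top (a point): middle of the top face of the blue tare key (44 by 32 mm), sunk 20 mm below the mouth of its well; moves with the key
- tare_key (a joint): how far the blue tare key is pressed, in m: 0 is up, 0.005 is its bottom stop, counts as down from 0.0035; it goes straight down on a spring, 1.5 N to start moving and 4.5 N at the bottom, and comes up by itself
- calib_well (a point): middle of the mouth of the well of the CALIBRATION key (orange key, two orange stripes), the same shape and height as the tare well; must not be pressed
- calib_key (a joint): how far the orange calibration key is pressed, in m: 0 is up, 0.005 its bottom stop; same spring
- beaker: open glass beaker, 44 wide and 45 tall, standing on the balance pan, under the sliding lid; origin under its centre; sizes in mm; loose, leave it alone
- mouse: round black computer mouse, 66 wide, 33 tall, lying on the bench; origin under its centre; sizes in mm; loose, leave it alone
- spatula: broad steel spatula with a black handle, 160 long, lying on the bench; origin on its underside; sizes in mm; loose, leave it alone
- sample_cup: upturned white plastic cup, 60 wide at the foot, 70 tall; origin under its centre; sizes in mm; loose, leave it alone
- amber_bottle: amber glass bottle, 72 wide, 150 tall; origin under its centre; sizes in mm; loose, leave it alone
- jar: white jar with a red cap, 56 wide, 75 tall; origin under its centre; sizes in mm; loose, leave it alone
- vial: small glass vial with a blue cap, 28 wide, 50 tall; origin under its centre; sizes in mm; loose, leave it alone

How it is judged (in metres and radians):
On the way, in this order (a step that is already met when the one before it is completed fails the run):
1. the glass lid is slid fully shut (value of joint shield_lid below 0.005 m), for 0.2 s.
2. the blue tare key is pressed right down and kept down (value of joint tare_key above 0.0035 m and value of joint shield_lid below 0.008 m), for 0.7 s.
At the end, for the whole second after the job is handed in: the lid has been shut (within 5 mm) and is still shut (within 8 mm); after that the tare key was held down (3.5 mm or more) for at least 0.7 s and has come up again (under 1.5 mm); the calibration key is up; the beaker stands upright and still on the pan (value of joint shield_lid below 0.008 m and value of joint each of tare_key, calib_key below 0.0015 m and z of beaker in the frame of balance above 0.054 m and angle between beaker's own z axis and vertical below 0.1 rad and linear speed of beaker below 0.02 m/s); the robot touches nothing.
It fails at once if the tare key is pressed while the lid is more than 8 mm open (value of joint tare_key above 0.0025 m and value of joint shield_lid above 0.008 m).
It fails at once if the orange calibration key is pressed (value of joint calib_key above 0.0025 m).
It fails at once if the beaker on the pan is moved by more than 15 mm or lifted (distance of beaker from where it was at the start of the episode above 0.015 m).
It fails at once if any other loose thing on the bench is moved by more than 25 mm or lifted (distance of any of mouse, spatula, sample_cup, amber_bottle, jar, vial from where it was at the start of the episode above 0.025 m).
It also fails if it takes over 48 s, if anything falls off the work surface, if the arm or the gripper's body presses on something with over 40 N, if the wrist force passes 120 N, or if a joint passes its speed limit or range.

### The arm

A 6-joint arm with a two-finger parallel gripper is mounted at the origin on the work surface. World frame = base frame: x ahead of the robot, y to its left, z up, the work surface at z = 0. Lengths are in mm, angles in rad, forces in N, time in s.
With the tool pointing down it reaches from about 275 to 825 mm from the base axis. Payload 4.9 kg.
Tool frame: the origin (TCP) lies at the very end of the fingers, on their centre line; the grasp point (between the pads) lies 19 mm behind it; z points along the fingers, y is the direction in which the jaws open and shut (so a half turn about z gives the same grasp; the last joint's range is limited). The gripper opens to 85 mm and grips with 20 to 120 N. Pads are 22 mm wide; open, the fingers measure 114 mm over their backs; the gripper's body (76 mm by 85 mm) begins 54 mm behind the grasp point. The pads swing forward as they close: fully open they stand 13 mm farther back than shut.
Start: joints at [0.989, 0.326, -0.193, 1.052, 0, 1.437], TCP at [238.138, 495.791, 202.381] pointing down, gripper open.
Joint ranges: [-2.65, 2.65], [-0.97, 1.79], [-1.3, 1.35], [-1.93, 2.1], [-1.47, 1.37], [-3.14, 3.14]. Speed limits (rad/s): [2.57, 2.57, 3.14, 3.14, 3.14, 3.14].

### API

Orientations are given as [roll, pitch, yaw] about the fixed x, y, z axes, in that order (R = Rz(yaw) Ry(pitch) Rx(roll)).
In Python, from bench import bot, solve_ik, imaging gives the robot as it stands. Calls block until the motion is done:
- bot.move_ptp(position, orientation): joint-space move of the TCP to a pose.
- bot.movel(position, rot=None, max_speed=150, threshold=None): straight line of the TCP; rot=None keeps the orientation; max_speed is the mean speed in mm/s. With threshold (N) it stops when the force on the tool has changed by that much, and returns True; else False.
- bot.move_j(angles): joint-space move.
- bot.grip(opening, effort=None): opening from 0.0 (shut) to 1.0 (fully open); effort is the grip in N (None keeps the last); returns when the fingers have stopped.
- bot.dwell(seconds).
- solve_ik(position, orientation): joint angles nearest the present ones, or None.
- bot.get_state(): the state.
- imaging.capture(name): name is "scene" or "side" or "wrist"; returns the picture (400x640x3 uint8, blue, green, red); there is no depth.
- imaging.camera_model(name): a dict with "K" (3x3 intrinsics, pixels), "position" and "rotation" of the camera in the world. Camera axes: x right, y up, looking along -z (the intrinsics and any distortion apply to the point x, -y, -z); pixel columns grow to the right and rows downward; lengths in mm; the calibration is good to about 2 mm. A picture is of the moment at which its call begins: read the wrist's pose just before it. camera_model takes no time and is no camera call; for the wrist camera it gives the pose at the moment of the call.
A pose or a line that the arm cannot do raises bot.IKError and nothing moves.
- bot.sign_off(): hands the job in, once; it reports no verdict.
The state is a dict: "t": time; "qpos": joint angles; "joint_velocities": joint speeds; "effort": joint torques, N m; "tcp_pos": TCP position; "orientation": TCP orientation; "contact_force": force on the tool from outside, world axes, zero at the start; "wrist_torque": the same for the moment, N m; "opening": opening from 0.0 (shut) to 1.0 (fully open).
Only numpy, scipy, OpenCV 4.12 (cv2) and the standard library are available. Lean on these libraries where they do the work, as an engineer would, in place of code of your own. Each camera call takes 0.05 s, during which the arm holds its last target. There are 200 camera calls.

## Working session

There is one attempt and no reset: what is moved stays moved. The work goes in short steps, each a Python script; the robot and the scene stay as the last script left them, time stands still between calls to the robot, and variables do not carry over. Pictures are saved under pics/ and viewed, about 8 in all and at most 12, crops included, and the job is handed in when it is done.

```bash
mkdir -p pics; ls
python3 - <<'E'
from bench import bot, imaging
import cv2,numpy as np
for n in("scene","side","wrist"):
    m=imaging.camera_model(n); print(n,{k:np.round(v,3).tolist() if not isinstance(v,str) else v for k,v in m.items()})
    cv2.imwrite(f"pics/{n}0.png",imaging.capture(n))
print(bot.get_state())
E
```

```text
pics
scene {'K': [[424.638, 0.0, 324.511], [0.0, 424.638, 205.136], [0.0, 0.0, 1.0]], 'position': [1065.714, 833.544, 1067.802], 'rotation': [0.801, -0.021, 2.598]}
side {'K': [[431.768, 0.0, 320.191], [0.0, 431.768, 194.489], [0.0, 0.0, 1.0]], 'position': [-123.149, -778.305, 816.733], 'rotation': [0.975, -0.013, -0.719]}
wrist {'K': [[305.041, 0.0, 319.975], [0.0, 305.041, 199.319], [0.0, 0.0, 1.0]], 'position': [163.018, 531.622, 373.255], 'rotation': [-0.326, 0.002, 1.123]}
{'t': 0.15, 'qpos': array([ 9.88816458e-01,  3.26801076e-01, -1.93338101e-01,  1.05204705e+00,
       -4.78667046e-05,  1.43656380e+00]), 'joint_velocities': array([ 4.42336126e-04, -3.16878409e-03,  1.67339088e-03,  9.08080726e-05,
        1.23943611e-03, -1.20277247e-03]), 'effort': array([ 6.56205721e-04, -4.43704212e+01,  2.62664294e+01,  1.04582412e-02,
       -1.14944814e-04,  2.57877730e-06]), 'tcp_pos': array([237.85959907, 495.35512434, 201.77293069]), 'orientation': array([-3.14020885e+00, -1.38573579e-04,  2.69384525e+00]), 'contact_force': array([-0.42847846,  0.1083983 , -0.08832153]), 'wrist_torque': array([ 0.0262059 ,  0.01136584, -0.00872783]), 'opening': 1.0008442273673779}
```

View pics/scene0.png

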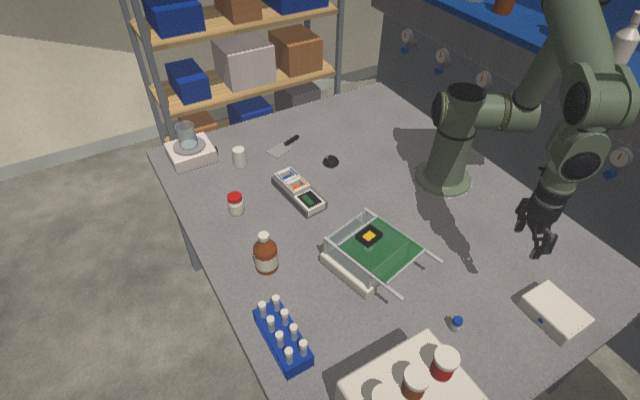

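View pics/side0.png

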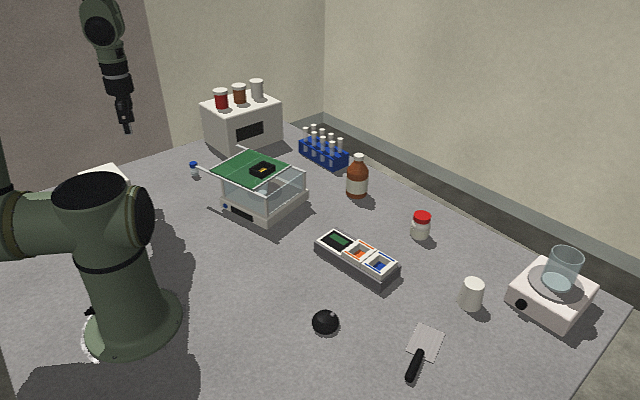

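The scene view shows the cup at about (369,236), the wells at about (293,182) and the display at (308,200). In the side view the cup is at (262,169), the orange key at (357,252) and the blue key at (380,264). I'll enlarge both.

Run:
```python
import cv2,numpy as np
a=cv2.imread("pics/scene0.png");b=cv2.imread("pics/side0.png")
def crop(i,x,y,w,h,s): return cv2.resize(i[y:y+h,x:x+w],None,fx=s,fy=s,interpolation=cv2.INTER_CUBIC)
cv2.imwrite("pics/c1.png",np.vstack([np.hstack([crop(a,265,160,66,60,6),crop(b,310,222,66+0,60,6)])[:, :792],np.hstack([crop(a,335,215,66,40,6),crop(b,350,235,66,40,6)])]))
```

```text
(no output)
```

View pics/c1.png

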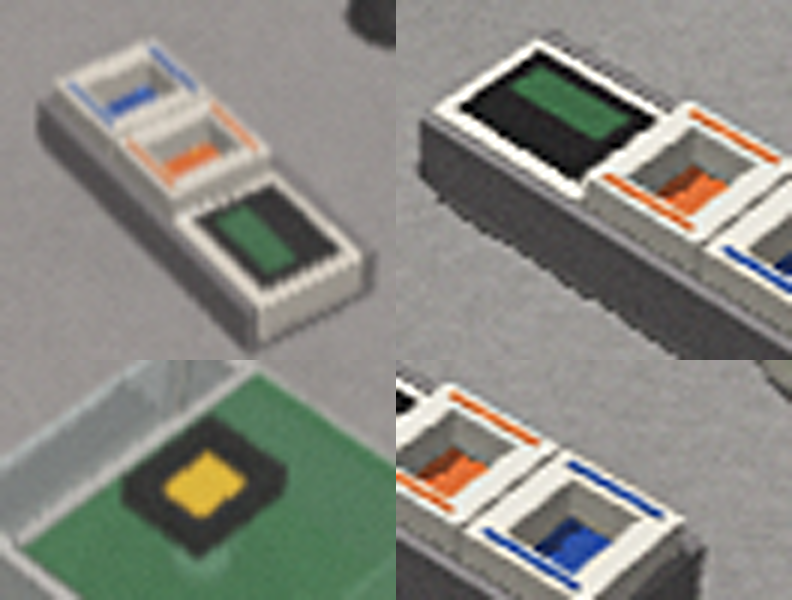

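The blue TARE module is at the −y end of the console and the orange one is in the middle. I'll triangulate both modules and the cup, then look closer with the wrist camera.

```bash
cat > h.py <<'E'
import numpy as np,cv2
from scipy.spatial.transform import Rotation as R
from bench import bot,solve_ik,imaging
def ray(m,uv):
    d=np.linalg.inv(m["K"])@[uv[0],uv[1],1]; d=d*[1,-1,-1]
    return np.array(m["position"]),R.from_euler("xyz",m["rotation"]).apply(d)
def plane(m,uv,z):
    p,d=ray(m,uv); return p+d*(z-p[2])/d[2]
def proj(m,P):
    c=R.from_euler("xyz",m["rotation"]).inv().apply(np.atleast_2d(P)-m["position"])*[1,-1,-1]
    q=c@np.array(m["K"]).T; return q[:,:2]/q[:,2:]
E
python3 - <<'E'
from h import *
s=imaging.camera_model("scene");d=imaging.camera_model("side")
np.set_printoptions(precision=1,suppress=True)
for n,a,b,z in(("tare",(286.5,174.7),(379.8,261.6),51),("calib",(296.8,184.4),(358.8,250.1),51),("cup",(369,235.5),(262,168.5),143)):
    print(n,plane(s,a,z),plane(d,b,z))
o=lambda l,X,Y:[(X+(u+.5)/6-.5,Y+(v+.5)/6-.5) for u,v in l]
for uv in o([(55,85),(150,42),(205,100),(113,135)],265,160): print(plane(s,uv,51))
for uv in o([(74,162),(166,90),(294,157),(192,238)],350,235): print(plane(d,uv,51))
w=imaging.camera_model("wrist");st=bot.get_state()
print(R.from_euler("xyz",st["orientation"]).inv().apply(w["position"]-st["tcp_pos"]), (R.from_euler("xyz",st["orientation"]).inv()*R.from_euler("xyz",w["rotation"])).as_matrix())
# lid edges in scene: lid panel corners
E
```

```text
tare [ 542.4 -263.1   51. ] [ 543.5 -266.    51. ]
calib [ 535.3 -196.3   51. ] [ 533.9 -199.6   51. ]
cup [508.3 200.5 143. ] [496.2 183.8 143. ]
[ 580.9 -291.4   51. ]
[ 510.2 -299.7   51. ]
[ 507.3 -232.8   51. ]
[ 571.3 -231.7   51. ]
[ 508.4 -236.    51. ]
[ 573.  -230.1   51. ]
[ 583.  -295.5   51. ]
[ 512.8 -299.9   51. ]
[  83.2    0.1 -171.6] [[-0.   0.9  0.3]
 [ 1.   0.   0. ]
 [ 0.   0.3 -0.9]]
```

Run:
```python
from h import *
bot.grip(0.0)
bot.movel([300,420,240],max_speed=250)
bot.move_ptp([502,192,235],[np.pi,0,np.pi/2])
bot.dwell(.3)
m=imaging.camera_model("wrist"); im=imaging.capture("wrist")
cv2.imwrite("pics/w1.png",im); np.save("w1.npy",m,allow_pickle=True)
st=bot.get_state();print(st["t"],st["tcp_pos"],st["orientation"],st["opening"],st["qpos"])
```

```text
3.0 [501.72387327 192.66574927 235.1142089 ] [ 3.14141597e+00 -8.96477050e-05  1.57214547e+00] -0.0014981694639154737 [ 2.29238618e-01  2.83004638e-01 -1.68016800e-01  1.11958252e+00
  4.74130906e-05  1.79868581e+00]
```

View pics/w1.png

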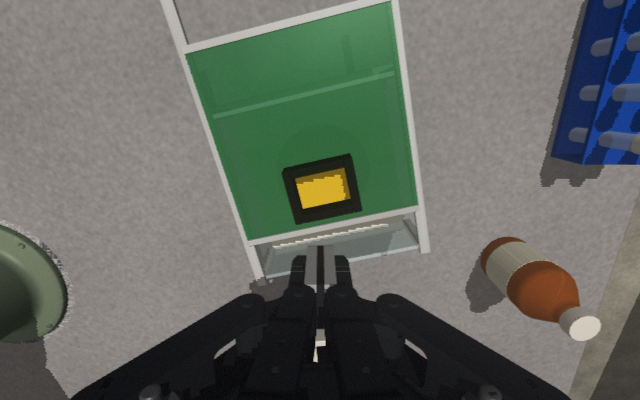

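Wrist view: the cup's rim corners are about (283,168), (351,154), (361,208) and (295,223), and the floor is yellow. The lid's glass edges are visible too.

Run:
```python
from h import *
m=np.load("w1.npy",allow_pickle=True).item(); im=cv2.imread("pics/w1.png")
np.set_printoptions(precision=1,suppress=True)
mask=(im.max(2)<45).astype(np.uint8); mask[240:]=0; 
y=cv2.inRange(cv2.cvtColor(im,cv2.COLOR_BGR2HSV),(20,120,60),(35,255,255))
sub=np.zeros_like(mask);sub[145:235,270:375]=(mask|(y>0))[145:235,270:375]
c=max(cv2.findContours(sub,0,2)[0],key=cv2.contourArea)
q=cv2.boxPoints(cv2.minAreaRect(c)); print(q)
P=np.array([plane(m,u,143) for u in q]); print(P,P.mean(0))
P=np.array([plane(m,u,143) for u in [(283,168),(351,154),(361,208),(295,223)]]); print(P,P.mean(0))
print(np.linalg.norm(np.diff(P,axis=0),axis=1))
L=[plane(m,u,123)for u in[(187,52),(397,0),(417,207),(248,241)]];print(np.array(L))
cv2.imwrite("pics/w1c.png",cv2.resize(im[140:260,230:440],None,fx=3.8,fy=3.8,interpolation=cv2.INTER_CUBIC))
```

```text
[[280.8 168.4]
 [349.9 153. ]
 [362.5 209.7]
 [293.3 225. ]]
[[466.3 215.1 143. ]
 [526.9 228.8 143. ]
 [540.2 176.3 143. ]
 [476.  160.8 143. ]] [502.4 195.2 143. ]
[[468.3 215.4 143. ]
 [527.9 227.9 143. ]
 [538.8 177.9 143. ]
 [477.6 162.9 143. ]] [503.2 196.  143. ]
[60.8 51.2 63. ]
[[388.6 310.6 123. ]
 [562.7 348.8 123. ]
 [597.1 171.6 123. ]
 [427.  134.2 123. ]]
```

View pics/w1c.png

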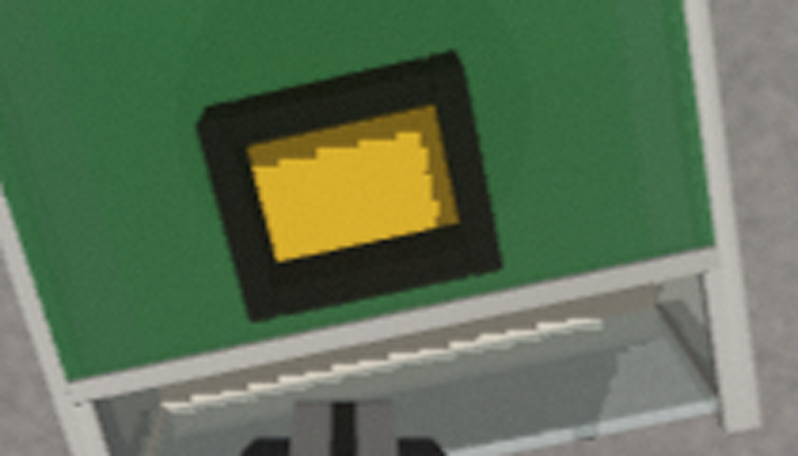

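Run:
```python
from h import *
m=np.load("w1.npy",allow_pickle=True).item()
np.set_printoptions(precision=1,suppress=True)
a=.21; ux=np.array([np.cos(a),np.sin(a)]);uy=np.array([-np.sin(a),np.cos(a)])
g=lambda u,v:plane(m,(230+(u+.5)/3.8-.5,140+(v+.5)/3.8-.5),143)[:2]
for n,p in dict(iTL=(248,148),iTR=(437,105),oBL=(250,320),oBR=(500,268),oTR=(460,60),oTL=(200,122),iBL=(275,262),iBR=(460,222)).items():
    w=g(*p);print(n,w,"x'",w@ux,"y'",w@uy)
```

```text
iTL [478.6 205.8] x' 510.9720424483676 y' 101.54774631764934
iTR [522.7 216.2] x' 556.2476381324944 y' 102.47891646338407
oBL [478. 162.] x' 501.2510079952529 y' 58.81451769477447
oBR [539.1 175.8] x' 563.8905921335482 y' 59.56746574969031
oTR [527.6 226.7] x' 563.3098656153958 y' 111.72266245183592
oTL [467.5 212.1] x' 501.48658014873286 y' 109.94741811086332
iBL [484.4 177.3] x' 510.7335729591816 y' 72.41838148129699
iBR [529.  187.6] x' 556.4461426793954 y' 73.19534829807563
```

Run:
```python
from h import *
a=.22; uy=np.array([-np.sin(a),np.cos(a),0]); rot=[np.pi,0,np.pi/2+a]; c=np.array([503.1,193.8,0])
bot.movel(c+[0,0,170],rot,max_speed=100)
print("down hit",bot.movel(c+[0,0,131],rot,max_speed=60,threshold=4))
s=bot.get_state();print(s["tcp_pos"],s["contact_force"])
for i in range(3):
    h=bot.movel(c-uy*125+[0,0,131],rot,max_speed=40,threshold=9)
    s=bot.get_state();print(h,s["t"],(s["tcp_pos"]-c)@uy,s["tcp_pos"],s["contact_force"])
    if not h:break
m=imaging.camera_model("wrist"); im=imaging.capture("wrist")
cv2.imwrite("pics/w2.png",im); np.save("w2.npy",m,allow_pickle=True)
```

```text
down hit False
[503.24207673 193.83610418 131.07990491] [ 0.62490851  0.1809623  -0.55971504]
False 7.875 -124.9161686694729 [530.38415241  71.89993924 131.01029434] [-0.00589073  0.84211757  0.89750029]
```

View pics/w2.png

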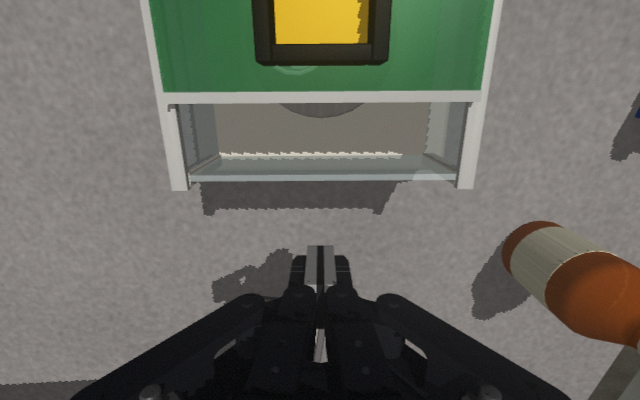

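The fingers have ended up clear of the lid: the cup's lower rim edge is at about (258,65)–(386,65) and the lid edge at (165,98)–(480,93). I'll work out where the cup is now.

Run:
```python
from h import *
m=np.load("w2.npy",allow_pickle=True).item()
np.set_printoptions(precision=1,suppress=True)
print(m["position"],m["rotation"])
a=.22; ux=np.array([np.cos(a),np.sin(a),0]);uy=np.array([-np.sin(a),np.cos(a),0]);c=np.array([503.1,193.8,0])
for n,p,z in (("rimBL",(258,65),143),("rimBR",(386,65),143),("inBL",(274,43),143),("inBR",(368,43),143),("lidL",(165,105),118),("lidR",(480,100),118),("endL",(190,180),118),("endR",(457,180),118)):
    w=plane(m,p,z);print(n,w,(w-c)@ux,(w-c)@uy)
m=np.load("w1.npy",allow_pickle=True).item();print("before")
for n,p,z in (("lidL",(248,242),118),("lidR",(417,208),118),("endL",(262,285),118),("endR",(425,252),118)):
    w=plane(m,p,z);print(n,w,(w-c)@ux,(w-c)@uy)
m=np.load("w1.npy",allow_pickle=True).item()
print("tcp in w1",proj(m,[501.7,192.7,235.1]))
cv2.imwrite("pics/s2.png",imaging.capture("side"))
```

```text
[511.6 152.7 302.6] [-0.3 -0.   0.2]
rimBL [479.5 160.  143. ] -30.400602300505344 -27.87635118626622
rimBR [539.6 173.4 143. ] 31.11508755846015 -27.886102386878772
inBL [485.4 171.  143. ] -22.249864258919583 -18.36575317884181
inBR [528.6 180.7 143. ] 21.98533750442324 -18.372551432692422
lidL [425.3 128.3 118. ] -90.22671323513731 -46.906298505372966
lidR [602.  170.6 118. ] 91.45678146484786 -44.18733967338452
endL [443.2  86.4 118. ] -81.90635161801082 -91.73274519031742
endR [606.1 122.8 118. ] 85.07159517136859 -91.76405890594202
before
lidL [425.6 130.5 118. ] -89.45262173844986 -44.844126953780766
lidR [598.9 168.7 118. ] 88.03496219302146 -45.362925466368345
endL [437.1  77.9 118. ] -89.66088035820314 -98.69495747661733
endR [612.6 119.  118. ] 90.48749028213417 -96.90695819869782
tcp in w1 [[321.2 237.2]]
```

View pics/s2.png

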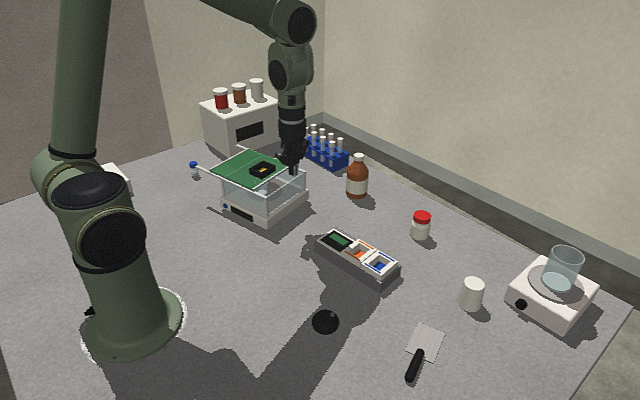

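Run:
```python
from h import *
np.set_printoptions(precision=1,suppress=True)
s=imaging.camera_model("side");p=bot.get_state()["tcp_pos"];print(p)
m=np.load("w2.npy",allow_pickle=True).item()
for dz in(0,5,10,15,20,30): print(dz,proj(s,p+[0,0,dz]),proj(m,p+[0,0,dz]))
im=cv2.imread("pics/s2.png")[110:210,220:340]; w=cv2.imread("pics/w2.png")[230:300,270:370]
cv2.imwrite("pics/c2.png",np.vstack([cv2.resize(im,(480,400),interpolation=2),cv2.resize(w,(480,200),interpolation=2)]) if 0 else cv2.resize(im,(720,600),interpolation=2))
```

```text
[530.4  71.9 131. ]
0 [[293.8 183.1]] [[321.  237.2]]
5 [[293.7 181.7]] [[321.  240.9]]
10 [[293.7 180.2]] [[321.1 244.7]]
15 [[293.6 178.8]] [[321.1 248.7]]
20 [[293.6 177.3]] [[321.1 253. ]]
30 [[293.5 174.4]] [[321.2 262.2]]
```

View pics/c2.png

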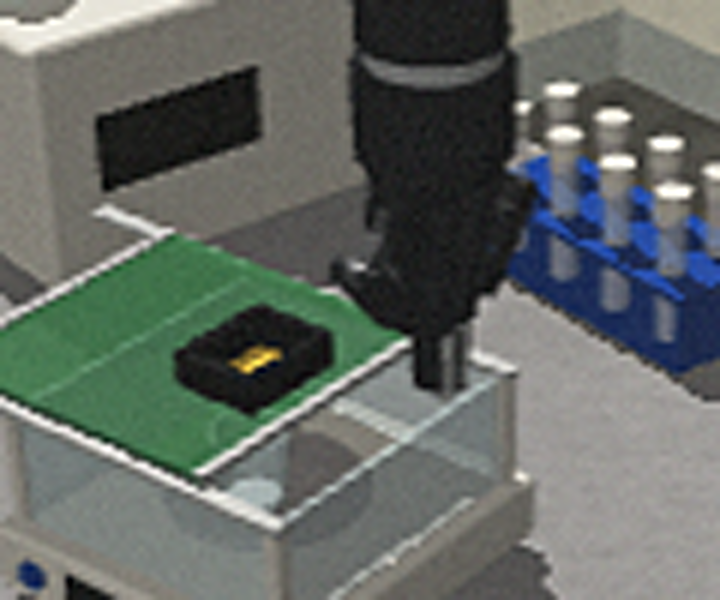

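The camera shows the real fingertip about 25 mm above the reported TCP: in the side view it is at row 175.5, where 183 was expected. So the finger passed over the rim and nothing moved. I'll touch the cup floor gently to calibrate the height, then push.

Run:
```python
from h import *
a=.22; uy=np.array([-np.sin(a),np.cos(a),0]); rot=[np.pi,0,np.pi/2+a]; c=np.array([503.1,193.8,0])-uy
p=bot.get_state()["tcp_pos"]
bot.movel([p[0],p[1],165],rot,max_speed=120)
bot.movel(c+[0,0,165],rot,max_speed=120)
bot.movel(c+[0,0,128],rot,max_speed=60)
print("hit",bot.movel(c+[0,0,84],rot,max_speed=20,threshold=3))
s=bot.get_state();print(s["t"],s["tcp_pos"],s["contact_force"])
cv2.imwrite("pics/s3.png",cv2.resize(imaging.capture("side")[110:210,220:340],(720,600),interpolation=2))
```

```text
hit True
11.8917 [503.31187606 192.82975946  94.15181004] [-0.69914387 -0.11436276  6.59733485]
```

View pics/s3.png

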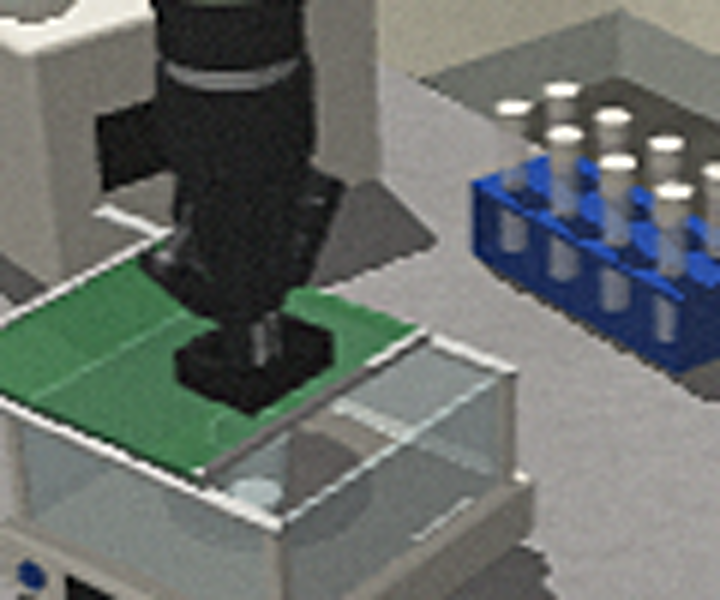

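The fingers are in the cup and touched the floor (z≈123) at a TCP height of 94.2, so the tip is about 29 mm above the reported TCP. Next I'll raise it 6 mm and push.

Run:
```python
from h import *
a=.22; uy=np.array([-np.sin(a),np.cos(a),0]); rot=[np.pi,0,np.pi/2+a]; c=np.array([503.1,193.8,0])-uy
bot.movel(c+[0,0,100],rot,max_speed=40)
for i in range(3):
    h=bot.movel(c-uy*125+[0,0,100],rot,max_speed=40,threshold=10)
    s=bot.get_state();print(h,s["t"],(s["tcp_pos"]-c)@uy,s["tcp_pos"],s["contact_force"])
    if h and (s["tcp_pos"]-c)@uy<-45: break
m=imaging.camera_model("wrist"); im=imaging.capture("wrist")
cv2.imwrite("pics/w4.png",im); np.save("w4.npy",m,allow_pickle=True)
```

```text
True 13.8917 -59.09732540434758 [516.28507556 135.16683996  99.83525636] [0.61069095 1.41163978 1.05766804]
```

View pics/w4.png

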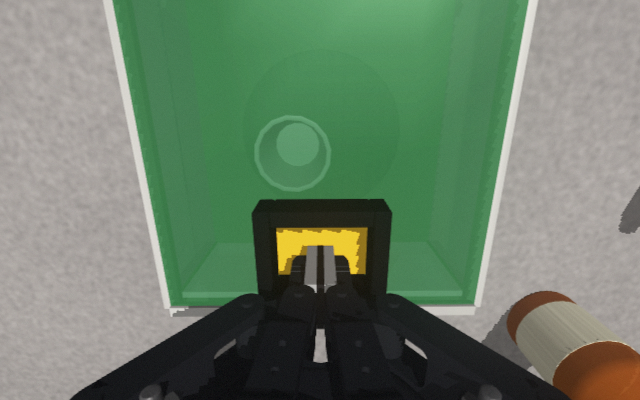

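The lid now reaches the −y end of the frame (row ~307) and the beaker is still standing. I'll press again slowly to confirm it is against the stop, then lift out and look over the console.

Run:
```python
from h import *
a=.22; uy=np.array([-np.sin(a),np.cos(a),0]); rot=[np.pi,0,np.pi/2+a]; c=np.array([503.1,193.8,0])-uy
h=bot.movel(c-uy*75+[0,0,100],rot,max_speed=12,threshold=6)
s=bot.get_state();print(h,s["t"],(s["tcp_pos"]-c)@uy,s["contact_force"])
bot.dwell(.3)
p=s["tcp_pos"]+uy*3   # off the wall before lifting
bot.movel([p[0],p[1],100],rot,max_speed=30)
bot.movel([p[0],p[1],170],rot,max_speed=100)
b=.115
bot.move_ptp([543,-264.5,120],[np.pi,0,np.pi/2+b])
bot.dwell(.3)
m=imaging.camera_model("wrist"); im=imaging.capture("wrist")
cv2.imwrite("pics/w5.png",cv2.resize(im[100:300,170:470],(780,520),interpolation=2)); cv2.imwrite("pics/w5f.png",im);np.save("w5.npy",m,allow_pickle=True)
s=bot.get_state();print(s["t"],s["tcp_pos"],s["contact_force"])
```

```text
True 14.4583 -58.940865712204875 [-0.20164309  0.07453758  0.17950648]
17.7167 [ 543.29150284 -263.91066051  120.18456555] [0.06029843 0.14036132 0.64044836]
```

View pics/w5.png

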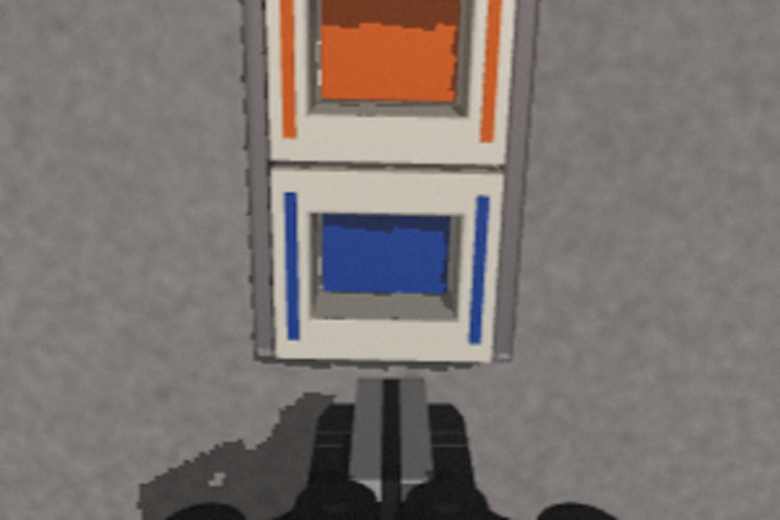

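Run:
```python
from h import *
np.set_printoptions(precision=1,suppress=True)
m=np.load("w5.npy",allow_pickle=True).item()
g=lambda p:plane(m,(170+(p[0]+.5)/2.6-.5,100+(p[1]+.5)/2.6-.5),51)
for L in ([(310,212),(464,215),(457,320),(312,319)],[(271,168),(504,172),(490,360),(277,358)]):
    P=np.array([g(p) for p in L]);print(P[:,:2],P.mean(0),np.linalg.norm(P-np.roll(P,-1,0),axis=1)); 
    print("yaw",[np.arctan2(*(v[[1,0]])) for v in(P[1]-P[0],P[2]-P[3])],[np.arctan2(-v[0],v[1]) for v in (P[0]-P[3],P[1]-P[2])])
a=imaging.capture("scene")[200:310,310:450];b=imaging.capture("side")[140:230,190:320];w=cv2.imread("pics/w4.png")[270:340,120:520]
cv2.imwrite("pics/c6.png",np.vstack([np.hstack([cv2.resize(a,(400,314),interpolation=2),cv2.resize(b,(400,314),interpolation=2)]),cv2.resize(w,(800,140),interpolation=2)]))
m=np.load("w4.npy",allow_pickle=True).item()
al=.22;uy=np.array([-np.sin(al),np.cos(al),0]);c=np.array([503.1,193.8,0])
for n,p in(("rim+y",(322,214)),("rimTL",(255,213))): print(n,(plane(m,p,143)-c)@uy)
print(bot.get_state()["t"])
```

```text
[[ 515.6 -250. ]
 [ 563.8 -245.3]
 [ 566.7 -281.1]
 [ 519.3 -286.2]] [ 541.3 -265.6   51. ] [48.4 35.8 47.7 36.4]
yaw [np.float64(0.0957137590046422), np.float64(0.10834686722633192)] [np.float64(0.10139759816828231), np.float64(0.08134415994913775)]
[[ 502.5 -237.4]
 [ 574.1 -230.3]
 [ 579.7 -294.2]
 [ 508.8 -301.7]] [ 541.3 -265.9   51. ] [72.  64.1 71.3 64.6]
yaw [np.float64(0.09845255965374469), np.float64(0.10543906699184422)] [np.float64(0.09862911604281188), np.float64(0.08870078639350013)]
rim+y -27.993339521781376
rimTL -27.497300736227455
17.8167
```

View pics/c6.png

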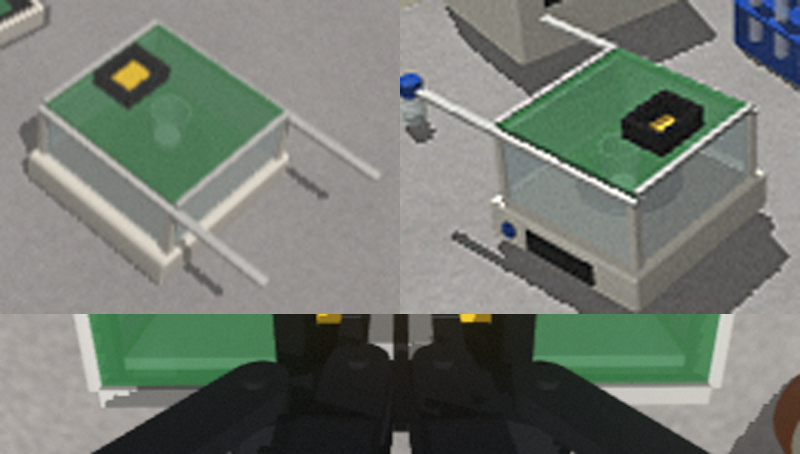

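All three views show the lid fully shut and the beaker upright. The cup moved about 53 mm, which matches the finger travel. Now I'll press the tare key.

Run:
```python
from h import *
b=.098; rot=[np.pi,0,np.pi/2+b]; c=np.array([541.3,-265.7,0])
bot.movel(c+[0,0,60],rot,max_speed=80)
bot.movel(c+[0,0,14],rot,max_speed=60)
f0=bot.get_state()["contact_force"]
h=bot.movel(c+[0,0,-14],rot,max_speed=12,threshold=9)
s=bot.get_state();print(h,s["t"],s["tcp_pos"],s["contact_force"],f0)
z=s["tcp_pos"][2]
for i in range(4):
    f=bot.get_state()["contact_force"][2]-f0[2]
    if f>8: break
    z-=.7; bot.movel([c[0],c[1],z],rot,max_speed=10)
for i in range(8):
    bot.dwell(.2); s=bot.get_state(); print(round(s["t"],2),s["tcp_pos"][2].round(2),s["contact_force"].round(2))
```

```text
True 21.05 [ 541.2877044  -265.70812328   -2.83988214] [-0.88874903 -0.40812843  5.42332246] [ 0.57773896 -0.01507335 -0.89021154]
21.5 -2.86 [-2.07  1.27  7.  ]
21.7 -2.86 [-1.69  1.43  7.05]
21.9 -2.88 [-1.58  1.79  7.88]
22.1 -2.87 [-1.33  0.67  7.31]
22.3 -2.84 [-0.95  1.51  6.5 ]
22.5 -2.85 [-1.9   1.75  6.95]
22.7 -2.86 [-2.9   1.79  7.29]
22.9 -2.87 [-2.19  1.54  7.26]
```

The key is at its bottom stop (TCP −2.86, about 8 N net against a 4.5 N spring) and was held there for over 1.4 s. I'll retract and check.

Run:
```python
from h import *
p=bot.get_state()["tcp_pos"]
bot.movel([541.3,-265.7,30],max_speed=40)
bot.movel([541.3,-265.7,150],max_speed=120)
bot.dwell(.5)
np.set_printoptions(precision=1,suppress=True)
s=bot.get_state();print(s["t"],s["tcp_pos"],s["contact_force"])
for n in("scene","side"):
    im=imaging.capture(n);o=cv2.imread(f"pics/{n}0.png");cv2.imwrite(f"pics/{n}9.png",im)
    d=(cv2.absdiff(im,o).max(2)>60).astype(np.uint8)
    k,l,st,ce=cv2.connectedComponentsWithStats(cv2.morphologyEx(d,cv2.MORPH_OPEN,np.ones((3,3),np.uint8)))
    print(n,[(st[i].tolist()) for i in range(1,k) if st[i,4]>15])
```

```text
25.5417 [ 541.3 -265.7  149.9] [ 1.1 -0.3 -1.2]
scene [[344, 1, 27, 15, 178], [439, 0, 13, 5, 44], [582, 0, 58, 103, 2310], [273, 2, 27, 9, 147], [261, 3, 75, 35, 683], [449, 7, 6, 7, 31], [311, 15, 25, 12, 139], [545, 15, 11, 13, 93], [543, 38, 35, 24, 430], [288, 43, 7, 4, 25], [266, 45, 9, 8, 52], [293, 56, 5, 19, 75], [267, 70, 27, 19, 301], [462, 83, 15, 19, 200], [483, 95, 22, 16, 272], [269, 107, 32, 39, 726], [536, 108, 5, 4, 17], [483, 127, 9, 8, 62], [484, 158, 6, 7, 35], [466, 164, 14, 4, 55], [515, 193, 46, 66, 1666], [341, 215, 28, 27, 351], [357, 226, 25, 21, 254], [380, 245, 40, 37, 374]]
side [[103, 0, 20, 35, 204], [150, 0, 49, 104, 2552], [237, 0, 202, 163, 11122], [84, 16, 32, 30, 746], [99, 43, 29, 33, 480], [103, 76, 29, 43, 581], [85, 140, 71, 49, 1203], [0, 145, 58, 117, 3600], [249, 161, 25, 17, 214], [373, 161, 33, 63, 1250], [211, 163, 21, 12, 167], [265, 167, 24, 17, 226], [136, 194, 59, 96, 2938], [56, 253, 19, 15, 174], [189, 293, 5, 6, 25], [188, 300, 152, 100, 5451], [384, 302, 121, 98, 4938], [183, 354, 17, 46, 616], [17, 363, 98, 37, 3097]]
```

```bash
python3 -c "
from bench import bot
bot.sign_off()"
```

```text
the job is handed in; nothing more can be done
```

I shut the lid, held the tare key down, lifted clear and handed the job in at about 25.5 s of the 48 s allowed. No verdict is reported.

- **First push missed:** the real fingertip sits about 29 mm above the reported TCP, so it passed over the cup's rim. Nothing moved. I measured the offset by touching the cup's yellow floor, which read 94.2 mm at the TCP against about 123 mm true.
- **Lid:** the second push moved it about 52 mm until it stopped hard at the 10 N threshold. A slow repeat push stopped at the same place. The scene and side views after the push, and the earlier wrist view, all show the lid flush with the frame and the beaker upright.
- **Tare key:** the finger went down the middle of the blue well and bottomed out at TCP −2.9 mm, about where the offset predicted. Net force held at about 8 N, above the 4.5 N bottom-stop force, for more than 1.4 s.
- **Calibration key:** the finger never entered the orange well.
- **Final check:** the arm is clear at TCP z = 150 mm with contact force at noise level. I compared the last scene and side pictures with the first by image code only. The changed areas look like the arm, its shadows and the lid, but I did not view those pictures. That includes changes around the mouse and spatula, which I took to be shadow. The tare key's return to the up position was not checked either; I relied on its spring.

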